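Set a rotary polariser mount to 60 degrees and lock it

ROBOT

A 7-joint arm with a two-finger parallel gripper is mounted at the origin on a cart in front of the work surface, level with it; the furniture and walls round the work are solid. World frame = base frame: x ahead of the robot, y to its left, z up, the work surface at z = 0. Lengths are in m, angles in rad, forces in N, time in s.
With the tool pointing down it reaches from about 0.4 to 0.875 m from the base axis. Payload 19.3 kg.
Tool frame: the origin (TCP) lies on the mounting face of the last link; the fingertips stand 173 mm ahead of it and the grasp point (between the pads) lies 155 mm ahead of it (bot.grip_point_offset is the distance from the TCP to the grasp point, in m); z points along the fingers, y is the line along which they close (so a half turn about z gives the same grasp; the last joint's range is limited). The gripper opens to 85 mm and grips with 20 to 120 N. Pads are 22 mm wide; open, the fingers measure 114 mm over their backs; the gripper's body (76 mm by 85 mm) begins 54 mm behind the grasp point. The pads swing forward as they close: fully open they stand 13 mm farther back than shut.
Start: joints at [-1.187, 0.521, -0.036, 1.599, 0.021, 1.021, -0.113], TCP at [0.274, 0.562, 0.405] pointing down, gripper open.
Joint ranges: [-2.91, 2.91], [-0.3, 2.13], [-1.5, 1.42], [0.17, 2.43], [-1.26, 4.41], [0.16, 1.93], [-2.52, 2.52]. Speed limits (rad/s): [1.89, 1.89, 2.39, 2.39, 3.01, 3.01, 3.01].

INTERFACE

Orientations are given as [roll, pitch, yaw] about the fixed x, y, z axes, in that order (R = Rz(yaw) Ry(pitch) Rx(roll)).
In Python, from workcell import bot gives the robot as it stands.
- The arm moves only by the tool arm_command, never from a script. Its argument "deltas" is a list of rows, each a list of 3 entries, a list of its own where there are three numbers: the shift along the tool's x, y, z in cm, then the turn, a rotation vector about the tool's x, y, z in rad, then the finger opening in cm, from 0 to 8.54. In form: [[[tx, ty, tz], [rx, ry, rz], claw], ...]. A call has 1 to 20 rows; each row shifts and turns the commanded pose from where the row before left it, along the tool's axes as they then stand; what a row does not reach is not made up. A row lasts 1/10 s, in which the tool goes at most 50 mm and 8.59 degrees, less where a joint would pass 70% of its speed; a pose out of reach is approached as far as the arm can. A call with a gripper value outside its range is refused whole. The fingers move at their own pace and stop on an object; "newtons" is the grip in N (left out, the last holds). Time passes only in rows, so rows that do not move let the fingers close. It gives the time, the measured TCP pose, the force, the opening and the grip force at its end, in the units of the state.
- bot.observe(): the state, without advancing time (a new reading comes with each control period).
- bot.grab_frame(name): name is "scene" or "top" or "wrist"; returns a dict with "frame" (480x640x3 uint8, red, green, blue), "K" (3x3 intrinsics, pixels), "rvec" (rotation vector, rad) and "tvec" (3), from world to camera coordinates, as OpenCV has them; the wrist camera has in their place "T_tool_cam" (4x4, takes a point from camera to tool coordinates, whose origin is the TCP and whose axes are the flange's). Camera axes: x right, y down, z forward; pixel columns grow to the right and rows downward; lengths in m; the calibration is good to about 2 mm. A picture is of the moment at which its call begins: read the wrist's pose just before it. There is no depth.
- bot.job_done(): hands the job in; it is judged then, once.
Trained networks look in a picture, given as the dict that the camera call returned (one of the last four; its "shot" number tells which), for a name from the list of things; names that differ only in an ending like _2 or _b are one class to them, and where a whole thing is asked for, a point or a joint stands for the part that bears it (a point fixed in the world has none). Each returns a list of dicts, best first, with "p" (0 to 1); they miss things now and then, are a little off and sometimes report something else, mostly with a low value. They report only what shows in the picture. A call takes as long as a camera call.
- bot.find_in(name, picture): "rect" ([left, top, width, height] in pixels, round what is visible of it).
- bot.mark_of(name, picture): "at" ([column, row] in pixels: a listed point, or the origin of a listed thing).
The state is a dict: "clock": time; "qpos": joint angles; "qd": joint speeds; "joint_efforts": joint torques, N m; "position": TCP position; "tool_rot": TCP orientation; "force": force on the tool from outside, world axes, zero at the start; "moment": the same for the moment, N m; "grip_width": finger opening in m; "finger_force": force on a finger pad.
Only numpy, scipy, OpenCV 4.12 (cv2) and the standard library are available. Lean on these libraries where they do the work, as an engineer would, in place of code of your own. Each camera call takes 0.05 s, during which the arm holds its last target. There are 200 camera calls.

TASK

Turn the graduated ring of the polariser mount until its scale reads 60 degrees against the index line (the second long mark clockwise from the broad zero mark), then swing the pawl fully into the ring's teeth so that the ring is locked at 60. Leave the bottles and the dish that stand round the mount where they are.

Things in the scene. Friction and masses are not known exactly. Their poses are not given: they have to be found in the camera images.
- mount: Fixed mount: aluminium plate 180 x 200 x 12 mm, x -90 to 90, y -115 to 85 mm. Origin on the worktop exactly under the ring's axis, z up; its -x side more or less faces the robot. On it a dark flat ring, 127 mm across (137 over its 36 round rim teeth), top 36 mm above the worktop, with a window plate (to 38 mm) in the middle.
- index (a point): Ring end of the black index line: on the mount at x -72, y 0 mm, 34 mm above the worktop, on top of an aluminium block (x -71 to -89 mm, 34 mm wide). The scale is read here.
- zero_mark (a point): Outer end of the scale's zero mark on the ring's top, 61 mm from the axis: a white bar 6 mm broad. Thin white marks follow clockwise seen from above, one every 10 degrees up to 180, longer every 30; the other half of the ring is bare.
- ring (a joint): Angle of the ring about its upright axis, rad, equal to the scale reading (1.047 = 60 degrees); stops at 0 and pi. Grows as the ring turns counterclockwise seen from above. Stiff (about 0.08 N m, 2 N at its post), stays where it is left. Starts at 105 to 170 degrees.
- ring_post (a point): Centre of the top of the ring's steel post: upright pin 14 mm in diameter, 42 mm from the axis, opposite the zero mark, from the ring's top (36 mm above the worktop; 18 mm collar up to 40) to 84 mm above the worktop. Its direction from the axis is the mount's +x turned counterclockwise by the reading. Pushing it sideways turns the ring.
- pawl (a joint): Angle of the steel locking pawl about its upright pivot, rad; 0 = fully in, nose between two teeth; grows to 0.8 as it swings out (counterclockwise from above). Stiff (0.08 N m, 1 N at its post), stays where left; starts at 0.35 to 0.6. The nose goes in only near a whole ten degrees: within about 2.5 degrees it pulls the ring true.
- pawl_pivot (a point): The pawl's pivot, on the mount at x 62, y -76 mm, 22 mm above the worktop. With the pawl in, its arm runs from here towards the mount's -x along the -y side of the ring, its top at 32 mm.
- pawl_post (a point): Centre of the top of the pawl's steel post: upright pin 14 mm in diameter, from the arm (32 mm above the worktop) to 82 mm, 89 mm from the pivot. With the pawl fully in it stands on the mount at x -26, y -88 mm. Pushing it towards the ring (mount's +y) swings the pawl in.
- dropper_5: Bystander: small brown dropper bottle 25 mm wide, 65 mm high, loose on the worktop left of the mount; origin at the centre of its underside, z up.
- dropper_2: Bystander: small white dropper bottle 26 mm wide, 71 mm high, loose on the worktop beyond the mount; origin at the centre of its underside, z up.
- petri_1: Bystander: petri dish 62 mm in diameter, 13 mm high, loose on the worktop beyond the mount; origin at the centre of its underside.

How it is judged:
By the outcome, as a careful person would: the job done as asked, in the order asked, and still so for the second after the job is handed in, with the robot touching nothing.
It also fails if it takes over 51 s, if anything falls off the work surface, if the arm or the gripper's body presses on something with over 40 N, if the wrist force passes 120 N, or if a joint passes its speed limit or range.

## Working session

There is one attempt and no reset: what is moved stays moved. The work goes in short steps, Python scripts to look and compute and a tool call to move; the robot and the scene stay as the last step left them, time stands still between calls to the robot, and variables do not carry over. Pictures are saved under pics/ and viewed, at most 10 in all, crops included, and the job is handed in when it is done.

Besides the shell and the picture viewer there is one more tool, called after "Emit:" as a command line: name --argument value ..., lists and objects as JSON in quotes. arm_command: Moves the arm, as the interface text tells. Its arguments: {"type":"object","properties":{"deltas":{"type":"array","items":{"type":"array"}},"newtons":{"type":"number"}},"required":["deltas"]}

```bash
mkdir -p pics
cat > h.py <<'E'
import numpy as np, cv2
from scipy.spatial.transform import Rotation as R
from workcell import bot
def ray(f,px,st=None):
    K=f["K"]; n=cv2.undistortPoints(np.array([[px]],float),K,None)[0,0]; d=np.array([n[0],n[1],1.])
    if "rvec" in f:
        Rm=cv2.Rodrigues(np.array(f["rvec"],float))[0]; return -Rm.T@np.array(f["tvec"]).ravel(), Rm.T@d
    T=np.eye(4);T[:3,:3]=R.from_euler('xyz',st["tool_rot"]).as_matrix();T[:3,3]=st["position"]
    T=T@np.array(f["T_tool_cam"]); return T[:3,3],T[:3,:3]@d
def at_z(f,px,z,st=None):
    o,d=ray(f,px,st); return o+d*(z-o[2])/d[2]
H=dict(mount=0,index=.034,zero_mark=.036,ring_post=.084,pawl_pivot=.022,pawl_post=.082,dropper_5=0,dropper_2=0,petri_1=0)
def look(cam,names=H):
    st=bot.observe(); f=bot.grab_frame(cam)
    for n in names:
        for r in bot.mark_of(n,f)[:2]:
            print(cam,n,round(r["p"],2),np.round(r["at"]),np.round(at_z(f,r["at"],H[n],st),4))
    return f
def save(f,name): cv2.imwrite("pics/"+name,cv2.cvtColor(f["frame"],cv2.COLOR_RGB2BGR))
E
python3 - <<'E'
from h import *
s=bot.observe();print(s["clock"],s["position"],s["tool_rot"],s["grip_width"])
for c in ("scene","top"): save(look(c),c+"0.png")
a=cv2.imread("pics/scene0.png");b=cv2.imread("pics/top0.png")
E
```

```text
0.0 [0.2739498  0.56160852 0.40413134] [-3.14050335e+00  9.94679092e-05  2.68776939e+00] 0.08549096535309306
scene mount 0.91 [342. 292.] [0.5193 0.0677 0.    ]
scene index 0.74 [354. 303.] [0.4516 0.0968 0.034 ]
scene index 0.51 [272. 323.] [0.4924 0.2298 0.034 ]
scene zero_mark 0.61 [350. 256.] [0.5585 0.0172 0.036 ]
scene ring_post 0.91 [334. 270.] [0.4902 0.1082 0.084 ]
scene pawl_pivot 0.68 [366. 256.] [ 0.5538 -0.0204  0.022 ]
scene pawl_post 0.72 [412. 246.] [ 0.4664 -0.0475  0.082 ]
scene dropper_5 0.81 [301. 257.] [0.6549 0.0654 0.    ]
scene dropper_5 0.75 [272. 324.] [0.5226 0.2142 0.    ]
scene dropper_2 0.81 [301. 257.] [0.6549 0.0654 0.    ]
scene dropper_2 0.75 [272. 324.] [0.5226 0.2142 0.    ]
scene petri_1 0.71 [344. 251.] [ 0.6205 -0.0173  0.    ]
top mount 0.76 [303. 282.] [0.5204 0.0653 0.    ]
top mount 0.26 [283. 320.] [0.4546 0.099  0.    ]
top index 0.89 [283. 321.] [0.4538 0.097  0.034 ]
top index 0.61 [377. 314.] [ 0.465  -0.0586  0.034 ]
top zero_mark 0.75 [332. 257.] [0.5588 0.0156 0.036 ]
top zero_mark 0.22 [282. 323.] [0.4509 0.0969 0.036 ]
top ring_post 0.97 [275. 293.] [0.4971 0.1058 0.084 ]
top ring_post 0.17 [332. 258.] [0.5527 0.0168 0.084 ]
top pawl_pivot 0.72 [352. 262.] [ 0.5522 -0.0196  0.022 ]
top pawl_post 0.88 [376. 314.] [ 0.465  -0.0521  0.082 ]
top pawl_post 0.66 [327. 258.] [0.5531 0.0247 0.082 ]
top dropper_5 0.69 [305. 204.] [0.6581 0.062  0.    ]
top dropper_5 0.57 [215. 276.] [0.5289 0.2177 0.    ]
top dropper_2 0.69 [305. 204.] [0.6581 0.062  0.    ]
top dropper_2 0.57 [215. 276.] [0.5289 0.2177 0.    ]
top petri_1 0.81 [351. 220.] [ 0.6288 -0.0184  0.    ]
top petri_1 0.58 [352. 263.] [ 0.5527 -0.0201  0.    ]
```

View pics/top0.png

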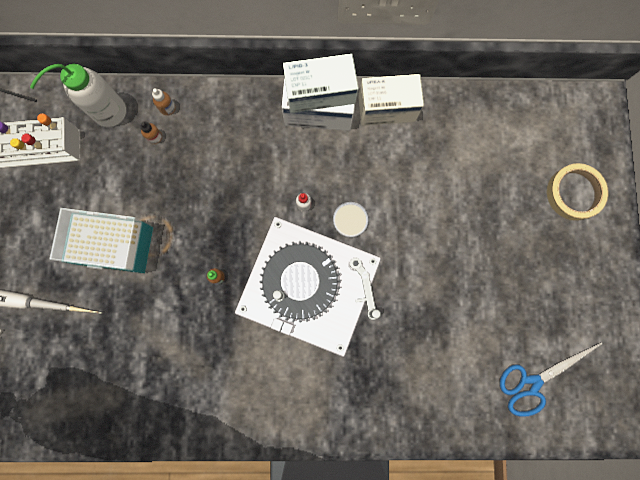

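View pics/scene0.png

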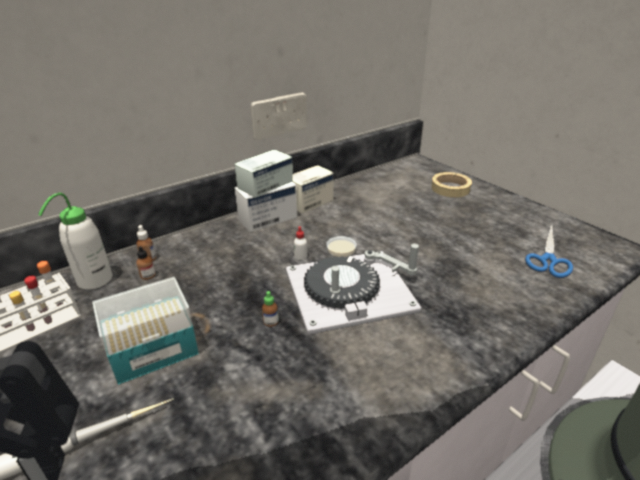

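Run:
```python
import numpy as np
from math import *
c=np.array([.520,.0665]);ix=np.array([.4535,.097])
def A(v):return degrees(atan2(v[1],v[0]))
yaw_i=A(c-ix);print("yaw from index",yaw_i,np.hypot(*(c-ix)))
pv=np.array([.553,-.020]);print("yaw from pivot",A(pv-c)-A((62,-76)),np.hypot(*(pv-c)))
print("zero",A(np.array([.5587,.0164])-c)+180, "post",A(np.array([.495,.1065])-c), "pawlpost d",np.hypot(*(np.array([.4655,-.051])-pv)))
```

```text
yaw from index -24.638396724613845 0.07316078184382668
yaw from pivot -18.32520603972219 0.09258104557629496
zero 127.68447469560371 post 122.00538320808352 pawlpost d 0.09282914413049387
```

The overhead view shows the mount at about (300,282), ring post at (277,294), zero mark at (330,258) and pawl post at (376,314). The loose items are the green-capped bottle (215,276), the red-capped bottle (303,200) and the dish (351,220). The ring reads roughly 145–150. I'll move over the mount for a closer look.

Emit:
arm_command --deltas '[[[-2.3,-1.9,0],[0,0,0],4],[[-2.3,-1.9,0],[0,0,0],4],[[-2.3,-1.9,0],[0,0,0],4],[[-2.3,-1.9,0],[0,0,0],4],[[-2.3,-1.9,0],[0,0,0],4],[[-2.3,-1.9,0],[0,0,0],4],[[-2.3,-1.9,0],[0,0,0],4],[[-2.3,-1.9,0],[0,0,0],4],[[-2.3,-1.9,0],[0,0,0],4],[[-2.3,-1.9,0],[0,0,0],4],[[-2.3,-1.9,0],[0,0,0],4],[[-2.3,-1.9,0],[0,0,0],4],[[-2.3,-1.9,0],[0,0,0],4],[[-2.3,-1.9,0],[0,0,0],4],[[-2.3,-1.9,0],[0,0,0],4],[[-2.3,-1.9,0],[0,0,0],4],[[-2.3,-1.9,0],[0,0,0],4],[[-2.3,-1.9,0],[0,0,0],4]]'

```text
clock: 2.8
position: [0.4965, 0.0717, 0.4049]
tool_rot: [3.141, 0.0, 2.688]
force: [-0.5, 1.4, 0.1]
grip_width: 0.04
finger_force: 0.0
```

Emit:
arm_command --deltas '[[[0,0,0],[0,0,0.11],4],[[0,0,0],[0,0,0.11],4],[[0,0,0],[0,0,0.11],4],[[0,0,0],[0,0,0.11],4],[[0,0,0],[0,0,0.11],4],[[0,0,0],[0,0,0],4],[[0,0,0],[0,0,0],4]]'

```text
clock: 3.5
position: [0.4961, 0.073, 0.4047]
tool_rot: [3.142, 0.0, 2.141]
force: [0.5, 0.2, 0.4]
grip_width: 0.0402
finger_force: 0.0
```

Run:
```python
from h import *
f=look("wrist");print(np.round(f["T_tool_cam"],3));save(f,"w1.png");print(bot.observe()["qpos"])
```

```text
wrist mount 0.63 [333. 202.] [0.5153 0.0687 0.    ]
wrist index 0.65 [288. 145.] [0.4518 0.096  0.034 ]
wrist zero_mark 0.91 [342. 277.] [0.5547 0.0221 0.036 ]
wrist ring_post 0.65 [340. 177.] [0.4953 0.1026 0.084 ]
wrist pawl_post 0.56 [205. 316.] [ 0.4665 -0.0506  0.082 ]
wrist dropper_5 0.78 [449. 282.] [0.6594 0.0627 0.    ]
wrist dropper_5 0.77 [434.  70.] [0.5243 0.2134 0.    ]
wrist dropper_2 0.78 [449. 282.] [0.6594 0.0627 0.    ]
wrist dropper_2 0.77 [434.  70.] [0.5243 0.2134 0.    ]
wrist petri_1 0.92 [377. 326.] [ 0.628  -0.0179  0.    ]
[[ 0.001 -0.952 -0.307  0.078]
 [ 1.     0.001  0.    -0.   ]
 [ 0.    -0.307  0.952  0.033]
 [ 0.     0.     0.     1.   ]]
[-0.45512198  0.33321194  0.24269271  1.92965606 -0.10126145  0.89039902
  0.40575788]
```

View pics/w1.png

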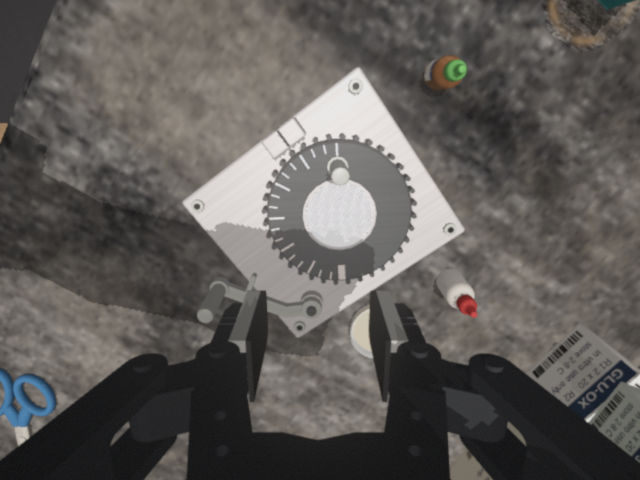

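The wrist view shows the plate corners at (359,68), (184,204), (298,336) and (465,231), and the window disc centre near (339,213). The post top is at (340,176), the zero bar's outer end at (342,278) and the pawl post top at (205,316).

```bash
cat >> h.py <<'E'
def fit(P,Q):
    P=np.array(P,float)[:,:2];Q=np.array(Q,float)[:,:2];p=P-P.mean(0);q=Q-Q.mean(0)
    a=np.arctan2((p[:,0]*q[:,1]-p[:,1]*q[:,0]).sum(),(p*q).sum())
    c,s=np.cos(a),np.sin(a);M=np.array([[c,-s],[s,c]]);t=Q.mean(0)-M@P.mean(0)
    return a,t,Q-(P@M.T+t)
E
python3 - <<'E'
from h import *
st=bot.observe();f=bot.grab_frame("wrist")
w=lambda px,z:at_z(f,px,z,st)
P=[(-.09,.085),(-.09,-.115),(.09,-.115),(.09,.085),(0,0)]
Q=[w((359,68),.012),w((184,204),.012),w((298,336),.012),w((465,231),.012),w((339.5,213),.038)]
a,t,r=fit(P,Q);print("wrist fit",np.degrees(a),t,np.round(r*1e3,1))
z=w((342,278),.036)[:2]-t;print("zero",np.degrees(np.arctan2(z[1],z[0])-a)+180,np.hypot(*z))
z=w((340,176),.084)[:2]-t;print("post",np.degrees(np.arctan2(z[1],z[0])-a),np.hypot(*z),z+t)
f=bot.grab_frame("top")
Q=[at_z(f,p,.012) for p in [(235,313),(345,355),(381,262),(276,218)]]
a,t,r=fit(P[:4],Q);print("top fit",np.degrees(a),t,np.round(r*1e3,1))
E
```

```text
wrist fit -21.32206762572583 [0.52021377 0.06985807] [[ 1.5 -3.4]
 [ 4.2  0.5]
 [-2.2  3.9]
 [-2.1 -1.9]
 [-1.4  1. ]]
zero 146.50392292383964 0.060320331455931714
post 148.30687301823625 0.04187608902818946 [0.49502099 0.10330848]
top fit -21.728485158654042 [0.5174138  0.06769639] [[ 1.2 -1.2]
 [ 6.1 -1. ]
 [-4.7  2.9]
 [-2.6 -0.7]]
```

Emit:
arm_command --deltas '[[[1.3,0.8,0],[0,0,0],4],[[1.3,0.8,0],[0,0,0],4],[[0,0,3],[0,0,0],4],[[0,0,3],[0,0,0],4],[[0,0,3],[0,0,0],4],[[0,0,3],[0,0,0],4],[[0,0,2],[0,0,0],4],[[0,0,2],[0,0,0],4],[[0,0,1.5],[0,0,0],4],[[0,0,1],[0,0,0],4],[[0,0,0],[0,0,0],4],[[0,0,0],[0,0,0],2.5],[[0,0,0],[0,0,0],2.5],[[0,0,0],[0,0,0],2.5],[[0,0,0],[0,0,0],2.5]]' --newtons 20

```text
clock: 5.6
position: [0.4958, 0.1034, 0.2202]
tool_rot: [3.141, 0.0, 2.138]
force: [0.0, 0.1, -0.8]
grip_width: 0.0253
finger_force: 0.0
```

Run:
```python
from h import *
f=look("wrist",["ring_post","zero_mark","index"]);save(f,"w2.png")
```

```text
wrist ring_post 0.76 [318. 365.] [0.4946 0.1047 0.084 ]
wrist index 0.75 [217. 253.] [0.4508 0.097  0.034 ]
```

View pics/w2.png

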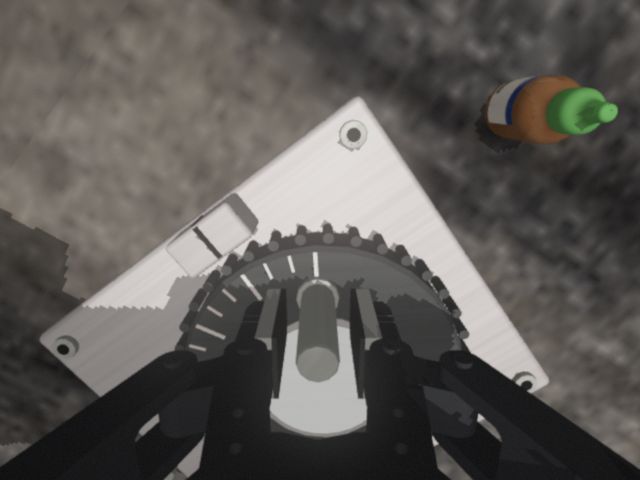

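The post (318,365) stands centred between the pads, and the index line is just short of the long 150 mark. I'll grip the post and turn clockwise along the arc.

Emit:
arm_command --deltas '[[[0,0,0],[0,0,-0.06],1.2],[[0,0,0],[0,0,0],1.2],[[0,0,0],[0,0,0],1.2],[[0,0,0],[0,0,0],1.2],[[-0.02,0.42,0],[0,0,0.1],1.2],[[-0.02,0.42,0],[0,0,0.1],1.2],[[-0.02,0.42,0],[0,0,0.1],1.2],[[-0.02,0.42,0],[0,0,0.1],1.2]]' --newtons 20

```text
clock: 6.6
position: [0.5108, 0.1103, 0.2197]
tool_rot: [-3.141, -0.0, 1.793]
force: [-2.9, -1.9, 4.6]
grip_width: 0.013
finger_force: 20.1
```

Low forces; I'll continue.

Emit:
arm_command --deltas '[[[-0.02,0.42,0],[0,0,0.1],1.2],[[-0.02,0.42,0],[0,0,0.1],1.2],[[-0.02,0.42,0],[0,0,0.1],1.2],[[-0.02,0.42,0],[0,0,0.1],1.2],[[-0.02,0.42,0],[0,0,0.1],1.2],[[-0.02,0.42,0],[0,0,0.1],1.2],[[-0.02,0.42,0],[0,0,0.1],1.2],[[-0.02,0.42,0],[0,0,0.1],1.2],[[-0.02,0.42,0],[0,0,0.1],1.2],[[-0.02,0.42,0],[0,0,0.1],1.2],[[0,0,0],[0,0,0],1.2],[[0,0,0],[0,0,0],1.2]]'

```text
clock: 7.8
position: [0.5495, 0.0992, 0.2197]
tool_rot: [-3.141, 0.001, 0.796]
force: [-3.6, -3.0, 6.6]
grip_width: 0.0131
finger_force: 20.2
```

Run:
```python
from h import *
p=np.array(bot.observe()["position"][:2])
for t in ([.5202,.070],[.519,.069]): d=p-t;print(np.degrees(np.arctan2(d[1],d[0]))+21.4,np.hypot(*d))
f=look("wrist",["ring_post","zero_mark","index"]);save(f,"w3.png")
f=look("top",["ring_post","zero_mark"])
c=f["frame"][220:360,220:400];cv2.imwrite("pics/t3.png",cv2.cvtColor(cv2.resize(c,None,fx=4,fy=4,interpolation=2),4))
```

```text
66.26727678371664 0.04134409793309352
66.08321340613227 0.04290027764441584
wrist ring_post 0.9 [317. 373.] [0.5491 0.0985 0.084 ]
wrist index 0.66 [179. 424.] [0.4562 0.0966 0.034 ]
top zero_mark 0.91 [324. 306.] [0.4779 0.0284 0.036 ]
```

View pics/w3.png

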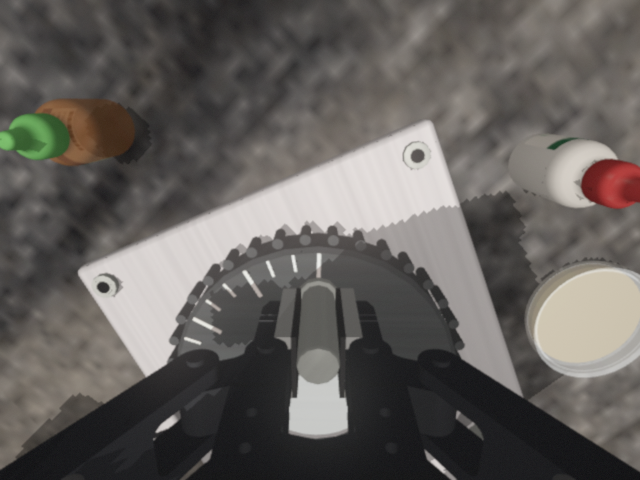

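The post is still gripped at (318,365) and the 180 mark at (319,265) lines up with it. The reading is about 66, so about 6 degrees remain. After that I'll release, rise and look.

Emit:
arm_command --deltas '[[[0,0.23,0],[0,0,0.054],1.2],[[0,0.23,0],[0,0,0.054],1.2],[[0,0,0],[0,0,0],1.2],[[0,0,0],[0,0,0],1.2],[[0,0,0],[0,0,0],4],[[0,0,0],[0,0,0],4],[[0,0,0],[0,0,0],4],[[0,0,-3],[0,0,0],4],[[0,0,-3],[0,0,0],4],[[-2,0,-3],[0,0,0],4],[[-3,0,-3],[0,0,0],4],[[-3,0,0],[0,0,0],4],[[-3,0,0],[0,0,0],4],[[-3,0,0],[0,0,0],4],[[0,0,0],[0,0,0],4],[[0,0,0],[0,0,0],4]]'

```text
clock: 9.75
position: [0.4451, 0.0072, 0.34]
tool_rot: [-3.142, -0.001, 0.689]
force: [0.0, 0.6, 0.3]
grip_width: 0.0399
finger_force: 0.0
```

Run:
```python
from h import *
f=look("wrist",["ring_post","zero_mark","index","pawl_post","pawl_pivot"]);save(f,"w4.png")
f=look("top",["ring_post","zero_mark","pawl_post"])
```

```text
wrist zero_mark 0.72 [317. 168.] [0.4722 0.0295 0.036 ]
wrist index 0.56 [216. 125.] [0.4521 0.0981 0.034 ]
wrist pawl_post 0.71 [413. 273.] [ 0.4662 -0.0515  0.082 ]
wrist pawl_pivot 0.72 [447. 128.] [ 0.549  -0.0231  0.022 ]
top ring_post 0.57 [282. 260.] [0.5492 0.097  0.084 ]
```

View pics/w4.png

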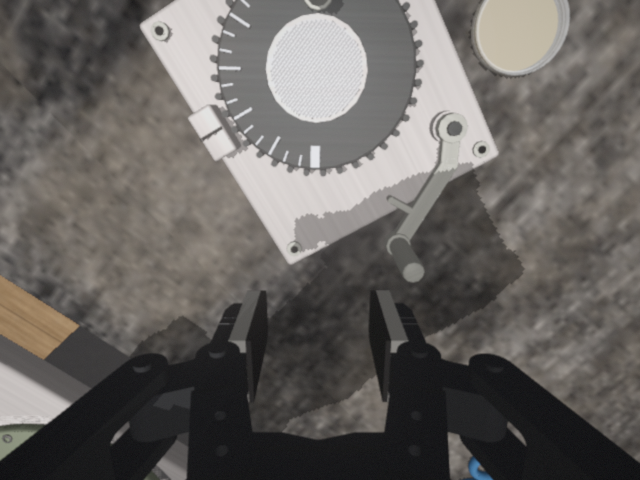

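The reading is close to 60: the index line ends at (222,126) and the long mark at (243,113) lines up with it. I'll enlarge that part and work out the angle.

Run:
```python
from h import *
a=cv2.imread("pics/w4.png");cv2.imwrite("pics/w4c.png",cv2.resize(a[80:200,180:340],None,fx=5,fy=5,interpolation=cv2.INTER_CUBIC))
```

```text
(no output)
```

View pics/w4c.png

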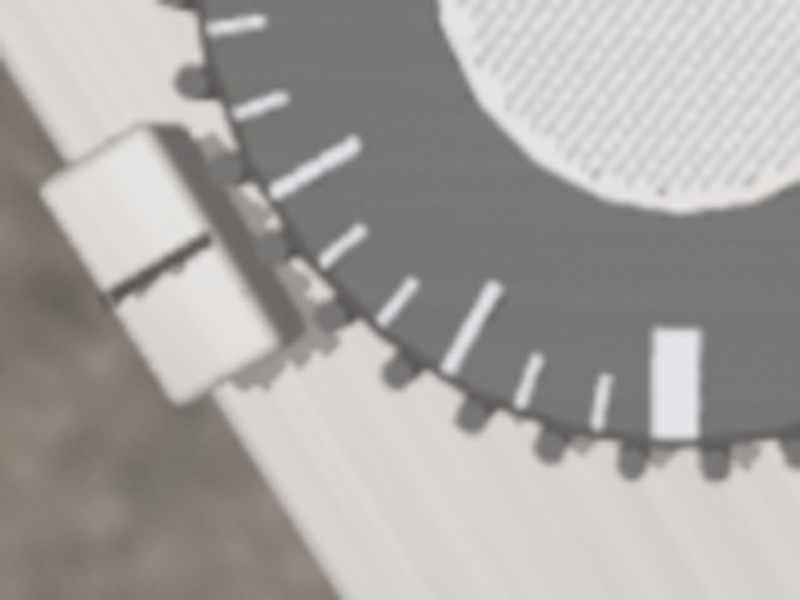

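The index points to about 59, which is within the pawl's capture range. Next I'll plan the pawl swing.

Run:
```python
from h import *
s=bot.observe();print(s["qpos"],s["position"],s["tool_rot"])
pv=np.array([.5495,-.0238]);st=np.array([.4661,-.0515]);d=st-pv;r=np.hypot(*d);a0=np.arctan2(d[1],d[0])
yaw=s["tool_rot"][2]+0-.37
X=np.array([np.cos(yaw),np.sin(yaw)]);Y=np.array([np.sin(yaw),-np.cos(yaw)])
y0=s["tool_rot"][2];D=st-s["position"][:2]
print("approach in current tool axes",D@[np.cos(y0),np.sin(y0)],D@[np.sin(y0),-np.cos(y0)],"r",r)
p=st
for k in range(1,8):
    a=a0-k*.08;a%=2*np.pi;q=pv+.0895*np.array([np.cos(a),np.sin(a)]);print(k,np.round(q,4),"tool cm",np.round(100*(q-p)@X,2),np.round(100*(q-p)@Y,2));p=q
```

```text
[-0.71489508  0.43345472  0.73567971  2.14559235 -0.44377081  0.71563158
 -0.56354124] [0.44502851 0.00726099 0.33961612] [3.14154321e+00 2.26758006e-04 6.89934169e-01]
approach in current tool axes -0.021148389648768477 0.058733360707473946 r 0.08787974738243161
1 [ 0.4626 -0.0451] tool cm -0.13 -0.72
2 [ 0.4612 -0.0381] tool cm 0.09 -0.71
3 [ 0.4603 -0.031 ] tool cm 0.14 -0.7
4 [ 0.46   -0.0239] tool cm 0.2 -0.69
5 [ 0.4603 -0.0167] tool cm 0.25 -0.67
6 [ 0.4611 -0.0096] tool cm 0.3 -0.65
7 [ 0.4626 -0.0026] tool cm 0.36 -0.62
```

Emit:
arm_command --deltas '[[[-0.7,2,0],[0,0,0],4],[[-0.7,2,0],[0,0,0],4],[[-0.7,1.9,0],[0,0,0],4],[[0,0,0],[0,0,0.12],4],[[0,0,0],[0,0,0.12],4],[[0,0,0],[0,0,0.13],4],[[0,0,3],[0,0,0],4],[[0,0,3],[0,0,0],4],[[0,0,2],[0,0,0],4],[[0,0,2],[0,0,0],4],[[0,0,1],[0,0,0],4],[[0,0,1],[0,0,0],4],[[0,0,0],[0,0,0],2.5],[[0,0,0],[0,0,0],2.5],[[0,0,0],[0,0,0],2.5]]'

```text
clock: 11.75
position: [0.4665, -0.0517, 0.2203]
tool_rot: [3.141, -0.001, 0.32]
force: [0.6, -0.1, 0.6]
grip_width: 0.0248
finger_force: 0.0
```

Run:
```python
from h import *
f=look("wrist",["pawl_post","pawl_pivot"]);save(f,"w5.png")
```

```text
wrist pawl_post 0.66 [316. 365.] [ 0.4674 -0.0516  0.082 ]
wrist pawl_pivot 0.62 [315.  74.] [ 0.55   -0.0237  0.022 ]
```

View pics/w5.png

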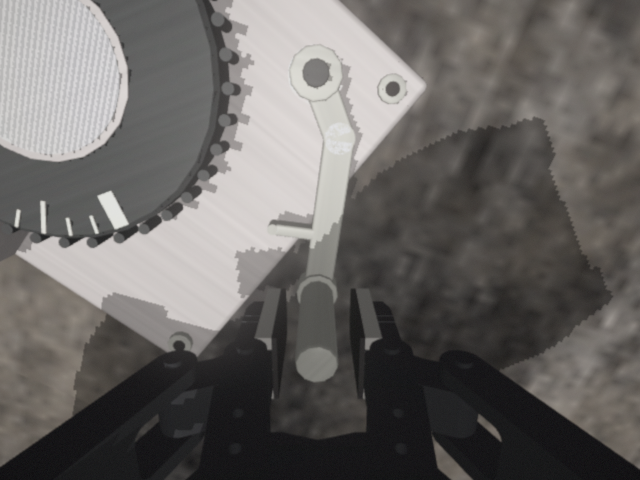

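The pawl post (316,365) is centred between the pads, with the pivot straight ahead at (315,74). I'll grip it and swing inward about the pivot.

Emit:
arm_command --deltas '[[[0,0,0],[0,0,0],1.2],[[0,0,0],[0,0,0],1.2],[[0,0,0],[0,0,0],1.2],[[0.03,-0.71,0],[0,0,0.08],1.2],[[0.03,-0.71,0],[0,0,0.08],1.2],[[0.03,-0.71,0],[0,0,0.08],1.2],[[0.03,-0.71,0],[0,0,0.08],1.2],[[0.03,-0.71,0],[0,0,0.08],1.2],[[0.02,-0.53,0],[0,0,0.06],1.2],[[0,0,0],[0,0,0],1.2],[[0,0,0],[0,0,0],1.2]]'

```text
clock: 13.0
position: [0.4626, -0.0112, 0.2198]
tool_rot: [-3.141, 0.0, -0.14]
force: [-3.3, 1.0, 9.1]
grip_width: 0.0132
finger_force: 20.6
```

Run:
```python
from h import *
f=look("wrist",["pawl_post","pawl_pivot"])
s=bot.observe();d=np.array(s["position"][:2])-[.5497,-.0238];print(np.degrees(np.arctan2(d[1],d[0]))%360-166.3,np.hypot(*d),s["force"])
```

```text
wrist pawl_post 0.82 [321. 364.] [ 0.464  -0.0132  0.082 ]
wrist pawl_pivot 0.93 [318.  73.] [ 0.5503 -0.0243  0.022 ]
5.529066798924987 0.08795530324658848 [-3.36551871  1.11976984  7.68578263]
```

Emit:
arm_command --deltas '[[[0,-0.27,0],[0,0,0.03],1.2],[[0,-0.27,0],[0,0,0.03],1.2],[[0,-0.18,0],[0,0,0.02],1.2],[[0,0,0],[0,0,0],1.2],[[0,0,0],[0,0,0],1.2]]'

```text
clock: 13.65
position: [0.4639, -0.0042, 0.2199]
tool_rot: [-3.141, 0.0, -0.22]
force: [-3.7, 0.7, 8.0]
grip_width: 0.0135
finger_force: 20.6
```

Emit:
arm_command --deltas '[[[0,-0.15,0],[0,0,0.01],1.2],[[0,-0.15,0],[0,0,0.01],1.2],[[0,0,0],[0,0,0],1.2],[[0,0,0],[0,0,0],1.2]]'

```text
clock: 14.05
position: [0.4643, -0.0022, 0.2199]
tool_rot: [3.14, -0.0, -0.241]
force: [-4.9, -6.0, 7.5]
grip_width: 0.0134
finger_force: 20.7
```

Emit:
arm_command --deltas '[[[0,-0.15,0],[0,0,0],1.2],[[0,-0.15,0],[0,0,0],1.2],[[0,0,0],[0,0,0],1.2],[[0,0,0],[0,0,0],1.2]]'

```text
clock: 14.45
position: [0.4644, -0.0011, 0.2199]
tool_rot: [3.137, -0.001, -0.243]
force: [-7.1, -22.2, 6.9]
grip_width: 0.0137
finger_force: 21.4
```

The pawl post has reached its hard stop, with about 22 N building up. I'll release, rise and look.

Emit:
arm_command --deltas '[[[0,0,0],[0,0,0],4],[[0,0,0],[0,0,0],4],[[0,0,0],[0,0,0],4],[[0,0,-2],[0,0,0],4],[[0,0,-3],[0,0,0],4],[[0,0,-3],[0,0,0],4],[[-1,0,-3],[0,0,0],4],[[-1,-1.5,-3],[0,0,0],4],[[-1,-1.5,-2],[0,0,0],4],[[0,-1.5,0],[0,0,0],4],[[0,0,0],[0,0,0],4],[[0,0,0],[0,0,0],4]]'

```text
clock: 15.65
position: [0.4469, 0.0526, 0.3792]
tool_rot: [3.141, 0.0, -0.239]
force: [-0.4, 0.2, 0.6]
grip_width: 0.0401
finger_force: 0.0
```

Run:
```python
from h import *
f=look("wrist");save(f,"w6.png");print(bot.observe()["position"],bot.observe()["force"])
a=cv2.imread("pics/w6.png");look("top",["dropper_5","petri_1","pawl_post"])
```

```text
wrist index 0.82 [261. 207.] [0.4555 0.0958 0.034 ]
wrist zero_mark 0.57 [334. 170.] [0.4707 0.0324 0.036 ]
wrist ring_post 0.77 [208.  76.] [0.5529 0.0945 0.084 ]
wrist pawl_pivot 0.7 [384.  45.] [ 0.5497 -0.024   0.022 ]
wrist dropper_5 0.66 [111. 148.] [0.5281 0.2113 0.    ]
wrist dropper_5 0.32 [260. 208.] [0.4471 0.1035 0.    ]
wrist dropper_2 0.66 [111. 148.] [0.5281 0.2113 0.    ]
wrist dropper_2 0.32 [260. 208.] [0.4471 0.1035 0.    ]
[0.44694441 0.05222111 0.37966492] [-0.63967057  0.49211613 -0.36364161]
top dropper_5 0.56 [305. 203.] [0.6599 0.0627 0.    ]
top dropper_5 0.55 [217. 277.] [0.5282 0.2132 0.    ]
top petri_1 0.94 [347. 220.] [ 0.63   -0.0116  0.    ]
```

View pics/w6.png

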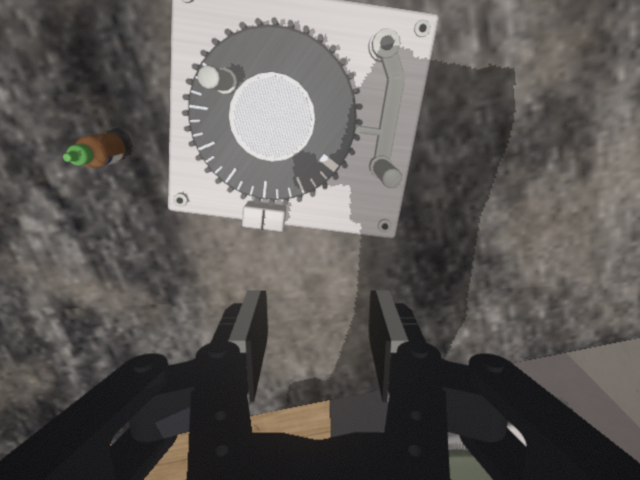

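The index line (263,208) meets the long mark (265,190), and the pawl nose reaches the teeth at (362,130). I'll use the last picture on a close crop.

Run:
```python
from h import *
st=bot.observe();f=bot.grab_frame("wrist")
p=at_z(f,(392,177),.082,st);q=at_z(f,(386,44),.022,st)
d=(p-q)[:2];print(p,q,np.hypot(*d),"pawl deg vs in",np.degrees(np.arctan2(d[1],d[0]))%360-166.5)
a=cv2.imread("pics/w6.png");cv2.imwrite("pics/w6c.png",cv2.resize(a[95:235,235:415],None,fx=4.2,fy=4.2,interpolation=cv2.INTER_CUBIC))
```

```text
[ 0.46512858 -0.00362587  0.082     ] [ 0.55037748 -0.02571046  0.022     ] 0.0880630700070023 pawl deg vs in -1.0237608289419313
```

View pics/w6c.png

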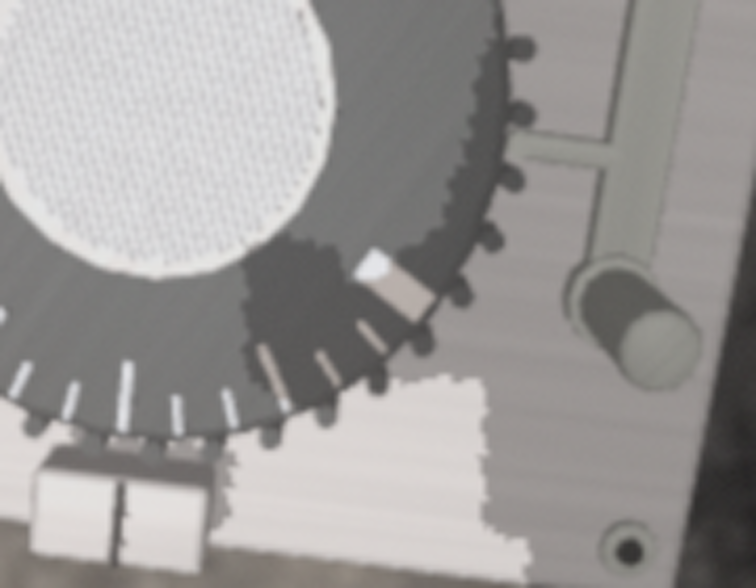

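The nose sits fully between two teeth, and the 60 mark (the second long mark after zero) is in line with the index. The robot is clear, so I'm handing in.

```bash
python3 -c "
from workcell import bot
print(bot.job_done())"
```

```text
the job is handed in; nothing more can be done
None
```

The ring reads 60 degrees against the index with the pawl fully in its teeth. The arm never touched the bottles or dish, and I handed the job in at about 16 s of the 51 s allowed.

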